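# Refill the sewing caddy with the button pots in reverse order

## Task

Move the four button pots from the wooden storage rack into the white caddy, one to each well, in reverse order: the pot now nearest the rack's red end block goes into the caddy well farthest from the caddy's red end block, the next one into the next well, and so on, so that the last pot ends up next to the caddy's red block. Keep the pots upright, set each one gently down on the floor of its well rather than dropping it, and leave all four standing there released.

Things in the scene. Friction and masses are not known exactly. Their poses are not given: they have to be found in the camera images.
- storage_rack: Fixed light-wood rack, 274 mm long, four open wells in a row. Origin: mid-row, at table level; x across, y along the row, z up; yaw within 0.35 rad. Wells, centred at y = +99, +33, -33, -99 mm, are 56 mm square, 14 mm deep, floor 6 mm above the table; walls 8 to 10 mm thick. A red block, 30 mm high, marks the +y end. A ledge (28 mm wide, 12 mm high) on the +x side carries the labels.
- caddy: Fixed white caddy, empty at the start: same wells, sizes, origin, axes and yaw range as the storage rack (wells at y = +99, +33, -33, -99 mm, floor 6 mm and wall tops 20 mm above the table), likewise with a red block, 30 mm high, at its +y end, but no ledge. Rack and caddy stand to the left and right in front of the robot, either way round.
- pink_pot: Loose closed button pot, upright, 70 mm high: grey body of 39 mm diameter, and a fixed pink lid of 40 mm diameter over the top 18 mm. 50 to 100 g. Origin: centre of its underside; z up along its axis; its yaw means nothing. It starts in the well of the storage rack beside the pink label.
- yellow_pot: Loose closed button pot, upright, 70 mm high: grey body of 39 mm diameter, and a fixed yellow lid of 40 mm diameter over the top 18 mm. 50 to 100 g. Origin: centre of its underside; z up along its axis; its yaw means nothing. It starts in the well of the storage rack beside the yellow label.
- blue_pot: Loose closed button pot, upright, 70 mm high: grey body of 39 mm diameter, and a fixed blue lid of 40 mm diameter over the top 18 mm. 50 to 100 g. Origin: centre of its underside; z up along its axis; its yaw means nothing. It starts in the well of the storage rack beside the blue label.
- green_pot: Loose closed button pot, upright, 70 mm high: grey body of 39 mm diameter, and a fixed green lid of 40 mm diameter over the top 18 mm. 50 to 100 g. Origin: centre of its underside; z up along its axis; its yaw means nothing. It starts in the well of the storage rack beside the green label.
- pink_label: Fixed pink plate, 22 x 46 x 4 mm, on the storage rack's ledge beside the well where the pink pot starts. It stays there and so shows the first order. Origin: centre of its underside, 12 mm above the table and 50 mm to the rack's +x side of that well's centre.
- yellow_label: Fixed yellow plate, 22 x 46 x 4 mm, on the storage rack's ledge beside the well where the yellow pot starts. It stays there and so shows the first order. Origin: centre of its underside, 12 mm above the table and 50 mm to the rack's +x side of that well's centre.
- blue_label: Fixed blue plate, 22 x 46 x 4 mm, on the storage rack's ledge beside the well where the blue pot starts. It stays there and so shows the first order. Origin: centre of its underside, 12 mm above the table and 50 mm to the rack's +x side of that well's centre.
- green_label: Fixed green plate, 22 x 46 x 4 mm, on the storage rack's ledge beside the well where the green pot starts. It stays there and so shows the first order. Origin: centre of its underside, 12 mm above the table and 50 mm to the rack's +x side of that well's centre.
Mind the look-alikes: they are no part of the job. Leave any purple look-alike of the yellow_pot alone.

How it is judged:
By the outcome, as a careful person would: the job done as asked, in the order asked, and still so for the second after the job is handed in, with the robot touching nothing.
It also fails if it takes over 91 s, if anything falls off the work surface, if the arm or the gripper's body presses on something with over 40 N, if the wrist force passes 120 N, or if a joint passes its speed limit or range.

## Robot

A 6-joint arm with a two-finger parallel gripper is mounted at the origin on the work surface. World frame = base frame: x ahead of the robot, y to its left, z up, the work surface at z = 0. Lengths are in mm, angles in rad, forces in N, time in s.
With the tool pointing down it reaches from about 350 to 875 mm from the base axis. Payload 4.2 kg.
Tool frame: the origin (TCP) lies at the very end of the fingers, on their centre line; the grasp point (between the pads) lies 19 mm behind it (arm.tcp_to_grasp is the x of the grasp point in the tool frame, in mm); x points along the fingers, z is the direction in which the jaws open and shut, and the axes are right-handed (so a half turn about x gives the same grasp; the last joint's range is limited). The gripper opens to 85 mm and grips with 20 to 120 N. Pads are 22 mm wide; open, the fingers measure 114 mm over their backs; the gripper's body (76 mm by 85 mm) begins 54 mm behind the grasp point. The pads swing forward as they close: fully open they stand 13 mm farther back than shut.
Start: joints at [-0.931, 0.385, 0.008, 0, -1.194, -0.259], TCP at [232.303, -580.202, 231.312] pointing down, gripper open.
Joint ranges: [-3.14, 3.14], [-1.21, 2.06], [-1.07, 1.41], [-3.16, 2.05], [-2.99, -0.16], [-3.1, 3.1]. Speed limits (rad/s): [2.79, 2.79, 3.14, 3.14, 3.14, 3.14].

## Interface

Orientations are given as a unit quaternion [x, y, z, w].
In Python, from bench import status, get_image, job, arm gives the robot as it stands.
- The arm moves only by the tool apply_moves, never from a script. Its argument "targets" is text: rows parted by semicolons, each of 5 numbers parted by spaces: the shift along the tool's x, y, z in mm, then the turn about the tool's x in degrees, then the gripper's target within -1 to 1 (shut at 1, half-way at 0, fully open at -1). In form: dx dy dz spin hand; .... A call has 1 to 10 rows; each row is the pose to reach, as a shift and turn from the pose commanded when the call began, along the tool's axes at that moment; what a row does not reach only later rows make up. A row lasts 1/12 s, in which the tool goes at most 41.7 mm and 7.16 degrees, less where a joint would pass 70% of its speed; a pose out of reach is approached as far as the arm can. A call with a gripper value outside its range is refused whole. The fingers move at their own pace and stop on an object; the grip force is fixed at half the most. Time passes only in rows, so rows that repeat a pose let the fingers close. It gives the time, the measured TCP pose, the force and the opening at its end, in the units of the state.
- status.read_state(): the state, without advancing time (a new reading comes with each control period).
- get_image(name): name is "side" or "top"; returns a dict with "img" (384x512x3 uint8, red, green, blue), "mtx" (3x3 intrinsics, pixels), "k1" (the pictures are not rectified: a ray, as slopes to the right and down, at radius r is drawn at 1 + k1 r^2 times it, then the intrinsics apply), "world_from_camera" (4x4, takes a point from camera to world coordinates). Camera axes: x right, y down, z forward; pixel columns grow to the right and rows downward; lengths in mm; the calibration is good to about 2 mm. A picture is of the moment at which its call begins. There is no depth.
- job.job_done(): hands the job in, once; it reports no verdict.
The state is a dict: "clock": time; "joints": joint angles; "joint_vel": joint speeds; "joint_efforts": joint torques, N m; "position": TCP position; "ee_rot": TCP orientation; "contact_force": force on the tool from outside, world axes, zero at the start; "wrist_torque": the same for the moment, N m; "gripper_width": finger opening in mm.
Only numpy, scipy, OpenCV 4.12 (cv2) and the standard library are available. Lean on these libraries where they do the work, as an engineer would, in place of code of your own. Each camera call takes 0.05 s, during which the arm holds its last target.

## Working session

There is one attempt and no reset: what is moved stays moved. The work goes in short steps, Python scripts to look and compute and a tool call to move; the robot and the scene stay as the last step left them, time stands still between calls to the robot, and variables do not carry over. Pictures are saved under pics/ and viewed, and the job is handed in when it is done.

Besides the shell and the picture viewer there is one more tool, called after ">>>" by a JSON object that holds its "fn" and its "kwargs", one argument or row to a line. apply_moves: Moves the arm, as the interface text tells. Its arguments: {"type":"object","properties":{"targets":{"type":"string"}},"required":["targets"]}

```bash
ls; mkdir -p pics; python3 - <<'E'
from bench import status, get_image, job, arm
import cv2, numpy as np
print(status.read_state()); print([a for a in dir(arm) if a[0]!='_'])
for n in("top","side"):
    d=get_image(n); cv2.imwrite(f"pics/{n}0.png",d["img"][:,:,::-1]); print(n,d["mtx"],d["k1"],d["world_from_camera"].round(4) if hasattr(d["world_from_camera"],'round') else d["world_from_camera"])
E
```

```text
pics
{'clock': 0.0, 'joints': array([-9.31406857e-01,  3.85567952e-01,  6.63926258e-03, -5.52551367e-04,
       -1.19400055e+00, -2.58608630e-01]), 'joint_vel': array([ 4.41762874e-04,  4.27827231e-05, -7.23806706e-04,  2.08401820e-03,
       -4.26810479e-04, -8.98114790e-04]), 'joint_efforts': array([-3.96159521e-04, -3.92285550e+01,  1.88402617e+01,  4.18608025e+00,
       -4.58996423e-03,  1.29121196e-05]), 'position': array([ 232.09764421, -579.67636087,  230.21201908]), 'ee_rot': array([-0.5848937 ,  0.3959832 ,  0.58619749,  0.39682384]), 'contact_force': array([-0.44873449,  0.47473719,  0.55554218]), 'wrist_torque': array([-0.03946002,  0.00669908,  0.01795271]), 'gripper_width': 85.48873407810764}
['IKError', 'tcp_to_grasp']
top [[416.43649721   0.         256.43491031]
 [  0.         416.43649721 190.52981957]
 [  0.           0.           1.        ]] -0.03388276225058624 [[-7.100000e-03 -9.848000e-01  1.737000e-01  4.145714e+02]
 [-1.000000e+00  8.000000e-03  4.500000e-03  1.277680e+01]
 [-5.900000e-03 -1.737000e-01 -9.848000e-01  9.840096e+02]
 [ 0.000000e+00  0.000000e+00  0.000000e+00  1.000000e+00]]
side [[371.42732989   0.         251.82083912]
 [  0.         371.42732989 189.79439017]
 [  0.           0.           1.        ]] 0.0025339325364653184 [[-8.510000e-01 -3.503000e-01  3.912000e-01  1.712268e+02]
 [-5.250000e-01  5.529000e-01 -6.471000e-01  6.323479e+02]
 [ 1.040000e-02 -7.561000e-01 -6.544000e-01  6.909585e+02]
 [ 0.000000e+00  0.000000e+00  0.000000e+00  1.000000e+00]]
```

View pics/top0.png

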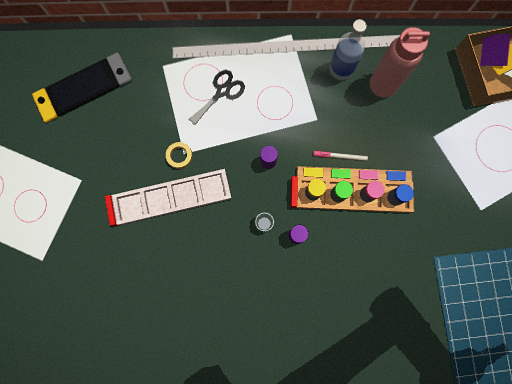

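View pics/side0.png

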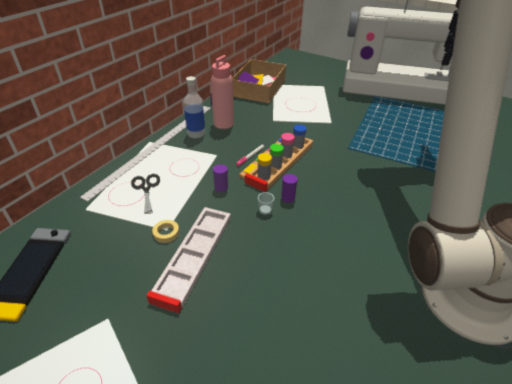

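The top view shows the rack on the right, with lids yellow (316,188), green (343,190), pink (375,190) and blue (404,193), and its red end at (294,191). The caddy is on the left, with its red end at (111,209). Both red ends are at +y. The purple look-alikes at (269,156) and (299,234), the glass cup at (264,222) and the yellow tape ring at (178,155) are not part of the job.

```bash
cat > h.py <<'E'
from bench import status, get_image, job, arm
import cv2, numpy as np
def ray(d,px):
    m=d["mtx"]; k=d["k1"]
    q=np.array([(px[0]-m[0,2])/m[0,0],(px[1]-m[1,2])/m[1,1]])
    u=q.copy()
    for _ in range(20): u=q/(1+k*(u@u))
    T=np.array(d["world_from_camera"]); return T[:3,3],T[:3,:3]@np.r_[u,1]
def onz(d,px,z):
    o,v=ray(d,px); return (o+v*(z-o[2])/v[2])
def proj(d,p):
    T=np.array(d["world_from_camera"]); c=T[:3,:3].T@(np.asarray(p,float)-T[:3,3]); u=c[:2]/c[2]; u=u*(1+d["k1"]*(u@u)); m=d["mtx"]
    return np.array([u[0]*m[0,0]+m[0,2],u[1]*m[1,1]+m[1,2]])
R={'yellow':[(22,34)],'green':[(45,75)],'blue':[(105,125)],'pink':[(155,174)],'red':[(0,6),(175,180)],'purple':[(128,150)]}
def comps(d,c,amin=15,smin=120,vmin=90):
    h=cv2.cvtColor(d["img"],cv2.COLOR_RGB2HSV); m=np.zeros(h.shape[:2],np.uint8)
    for a,b in R[c]: m|=cv2.inRange(h,(a,smin,vmin),(b,255,255))
    n,l,s,ce=cv2.connectedComponentsWithStats(m)
    return [(ce[i].round(1),s[i],l==i) for i in range(1,n) if s[i][4]>=amin]
E
python3 - <<'E'
from h import *
d=get_image("top"); s=get_image("side")
for n,x in(("top",d),("side",s)):
    for c in R:
        print(n,c,[(tuple(a),b.tolist()) for a,b,_ in comps(x,c,smin=90,vmin=70)])
a=cv2.resize(d["img"][140:230,280:420],None,fx=5,fy=5,interpolation=cv2.INTER_CUBIC); cv2.imwrite("pics/c1.png",a[:,:,::-1])
a=cv2.resize(d["img"][160:235,95:240],None,fx=5,fy=5,interpolation=cv2.INTER_CUBIC); cv2.imwrite("pics/c2.png",a[:,:,::-1])
E
```

```text
top yellow [((np.float64(505.2), np.float64(64.1)), [494, 45, 18, 30, 161]), ((np.float64(43.7), np.float64(104.4)), [32, 88, 24, 33, 373]), ((np.float64(178.1), np.float64(154.6)), [165, 142, 28, 25, 293]), ((np.float64(313.2), np.float64(171.9)), [304, 168, 19, 9, 167]), ((np.float64(316.6), np.float64(186.9)), [308, 179, 18, 17, 235])]
top green [((np.float64(340.6), np.float64(173.0)), [331, 169, 20, 9, 177]), ((np.float64(343.4), np.float64(189.1)), [335, 181, 18, 18, 250])]
top blue [((np.float64(395.9), np.float64(175.3)), [387, 171, 19, 10, 167]), ((np.float64(404.3), np.float64(192.5)), [396, 184, 18, 18, 244])]
top pink [((np.float64(321.6), np.float64(153.5)), [314, 151, 17, 6, 75]), ((np.float64(367.8), np.float64(174.2)), [359, 170, 19, 9, 164]), ((np.float64(374.3), np.float64(189.4)), [365, 181, 19, 18, 257])]
top red [((np.float64(339.9), np.float64(2.8)), [335, 1, 10, 5, 15]), ((np.float64(251.0), np.float64(16.6)), [247, 15, 10, 4, 17]), ((np.float64(397.9), np.float64(62.4)), [370, 27, 60, 70, 1957]), ((np.float64(293.8), np.float64(190.7)), [291, 176, 7, 32, 200])
[... 769 characters left out ...]
 331]), ((np.float64(299.4), np.float64(129.4)), [293, 124, 14, 12, 126])]
side pink [((np.float64(369.9), np.float64(36.3)), [366, 33, 8, 8, 52]), ((np.float64(287.4), np.float64(138.3)), [281, 133, 14, 12, 139]), ((np.float64(241.0), np.float64(160.9)), [236, 157, 11, 9, 52])]
side red [((np.float64(220.8), np.float64(68.0)), [210, 54, 23, 27, 397]), ((np.float64(255.8), np.float64(182.0)), [244, 174, 23, 18, 256]), ((np.float64(163.9), np.float64(301.3)), [146, 290, 36, 23, 459])]
side purple [((np.float64(247.0), np.float64(77.4)), [239, 72, 19, 11, 125]), ((np.float64(220.2), np.float64(177.3)), [213, 164, 15, 28, 325]), ((np.float64(288.6), np.float64(187.1)), [282, 174, 16, 28, 344])]
```

View pics/c1.png

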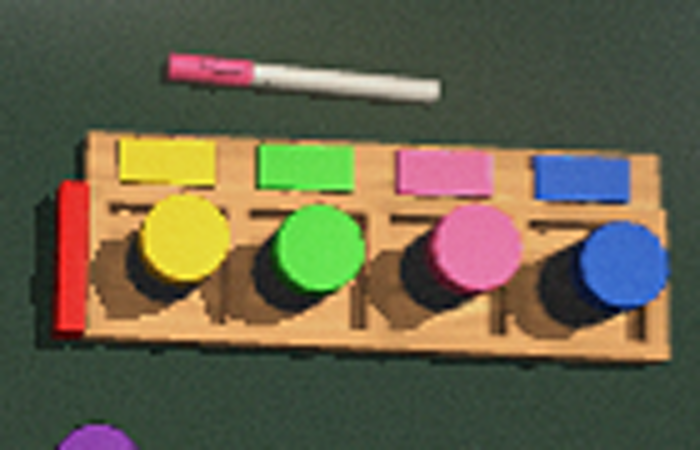

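View pics/c2.png

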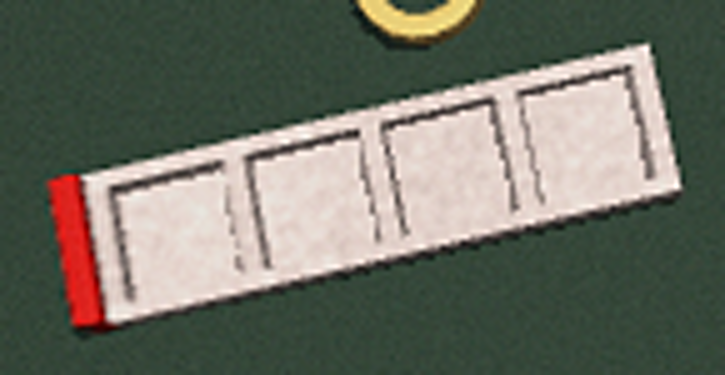

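```bash
python3 - <<'E'
from h import *
d=get_image("top"); s=get_image("side")
def mid(c,pred,img):
    return [a for a,b,_ in comps(img,c,smin=90,vmin=70) if pred(a,b)]
# labels -> rack pose
L=[]
for c in('yellow','green','pink','blue'):
    p=mid(c,lambda a,b: 165<a[1]<180 and 300<a[0]<420,d)[0]; L.append(onz(d,p,16)[:2])
L=np.array(L); print("labels",L.round(1)); 
ys=np.array([99,33,-33,-99.]); c0=L.mean(0); u=(L*ys[:,None]).sum(0)/(ys**2).sum(); print("scale",np.linalg.norm(u)); u/=np.linalg.norm(u)
x=np.array([u[1],-u[0]]); rc=c0-50*x; print("rack yaw",np.arctan2(-u[0],u[1]),"origin",rc)
for i in range(4): print("well",(rc+ys[i]*u).round(1))
for c in('yellow','green','pink','blue'):
    p=mid(c,lambda a,b: 180<a[1]<200 and 300<a[0]<420,d)[0]
    q=mid(c,lambda a,b: 255<a[0]<310 and 120<a[1]<165,s)[0]
    # crossing of rays
    o1,v1=ray(d,p);o2,v2=ray(s,q); A=np.c_[v1,-v2]; t=np.linalg.lstsq(A,o2-o1,rcond=None)[0]; P1=o1+t[0]*v1;P2=o2+t[1]*v2
    Q=onz(d,p,75)
    print(c,"top@75",Q.round(1),"tri",((P1+P2)/2).round(1),"miss",np.linalg.norm(P1-P2).round(1),"in rack", np.round([(Q[:2]-rc)@x,(Q[:2]-rc)@u],1))
# caddy
h=cv2.cvtColor(d["img"],cv2.COLOR_RGB2HSV)
m=cv2.inRange(h,(0,0,110),(180,70,255)); m[:, :98]=0; m[:,245:]=0; m[:165]=0; m[235:]=0
m=cv2.morphologyEx(m,cv2.MORPH_CLOSE,np.ones((7,7)))
n,l,st,ce=cv2.connectedComponentsWithStats(m); i=1+st[1:,4].argmax(); cn=max(cv2.findContours((l==i).astype(np.uint8),0,1)[0],key=len)
W=np.array([onz(d,p[0],20)[:2] for p in cn],np.float32); r=cv2.minAreaRect(W); print("caddy white",r)
bx=cv2.boxPoints(r); print(bx)
for c,img in(('red',d),):
    for a,b,mk in comps(img,c,smin=90,vmin=70):
        if b[4]<400 and a[1]>180:
            pp=np.argwhere(mk)[:,::-1]; w=np.array([onz(d,p,30)[:2] for p in pp],np.float32); print("red",a,cv2.minAreaRect(w))
for c in['purple']:
    for a,b,_ in comps(d,c): print(c,a,onz(d,a,68))
print("cup",onz(d,(264,222),30))
E
```

```text
labels [[ 629.2 -118.1]
 [ 626.  -183. ]
 [ 622.6 -247.7]
 [ 619.4 -315. ]]
scale 0.9941175496927276
rack yaw -0.050005822458798685 origin [ 574.39007109 -213.45774607]
well [ 579.3 -114.6]
well [ 576.  -180.5]
well [ 572.7 -246.4]
well [ 569.4 -312.3]
yellow top@75 [ 581.6 -116.4   75. ] tri [ 583.3 -117.    68.9] miss 1.3 in rack [ 2.3 97.3]
green top@75 [ 576.6 -176.    75. ] tri [ 578.2 -177.3   67.9] miss 0.8 in rack [ 0.3 37.5]
pink top@75 [ 575.3 -244.7   75. ] tri [ 577.1 -246.2   68.7] miss 1.4 in rack [  2.5 -31.1]
blue top@75 [ 567.8 -311.2   75. ] tri [ 569.7 -313.7   67.3] miss 1.4 in rack [ -1.7 -97.9]
caddy white ((573.1263427734375, 218.98373413085938), (73.43865203857422, 275.1523132324219), 12.971816062927246)
[[506.4621   344.80655 ]
 [568.226     76.675995]
 [639.7906    93.16092 ]
 [578.0267   361.29147 ]]
red [293.8 190.6] ((580.1295166015625, -70.09772491455078), (14.027871131896973, 73.23727416992188), 88.6202163696289)
red [109.9 209.7] ((540.4905395507812, 357.8847961425781), (72.38092803955078, 16.309356689453125), 12.979362487792969)
purple [268.7 153.5] [661.25546017 -11.43552025  68.        ]
purple [299.  233.2] [480.32049379 -75.7159041   68.        ]
cup [5.09344580e+02 3.31759837e-01 3.00000000e+01]
```

```bash
cat >> h.py <<'E'
from scipy.spatial.transform import Rotation as Ro
def go(p):
    s=status.read_state(); R_=Ro.from_quat(s["ee_rot"]); v=R_.inv().apply(np.asarray(p,float)-s["position"]); return v.round(1)
def st():
    s=status.read_state(); M=Ro.from_quat(s["ee_rot"]).as_matrix()
    print("t",round(s["clock"],2),"pos",s["position"].round(1),"F",s["contact_force"].round(1),"w",round(s["gripper_width"],1),"j",s["joints"].round(2)); print(M.round(3))
E
python3 - <<'E'
from h import *
st()
d=get_image("top"); im=d["img"].copy(); im=cv2.resize(im,None,fx=4,fy=4,interpolation=cv2.INTER_CUBIC)
u=np.array([-.2245,.9745]);x=np.array([.9745,.2245]);c=np.array([573.1,219.0])
for y in(99,33,-33,-99):
    w=[np.r_[c+(y+a)*u+b*x,20] for a,b in((-28,-28),(28,-28),(28,28),(-28,28))]
    cv2.polylines(im,[np.array([(proj(d,q)+.5)*4-.5 for q in w]).round().astype(int)],True,(0,0,255),1)
    print((c+y*u).round(1))
u=np.array([.05,.9988]);x=np.array([.9988,-.05]);c=np.array([574.4,-213.5])
for y in(99,33,-33,-99):
    w=[np.r_[c+(y+a)*u+b*x,20] for a,b in((-28,-28),(28,-28),(28,28),(-28,28))]
    cv2.polylines(im,[np.array([(proj(d,q)+.5)*4-.5 for q in w]).round().astype(int)],True,(0,0,255),1)
a=np.vstack([im[660:900,390:960],im[640:880,1120:1690]]); cv2.imwrite("pics/ov.png",a[:,:,::-1])
E
```

```text
t 0.3 pos [ 232.2 -580.   230.9] F [ 0.4  0.3 -0.6] w 85.6 j [-0.93  0.39  0.01 -0.   -1.19 -0.26]
[[-0.    -0.928 -0.372]
 [ 0.001 -0.372  0.928]
 [-1.     0.     0.001]]
[550.9 315.5]
[565.7 251.2]
[580.5 186.8]
[595.3 122.5]
```

View pics/ov.png

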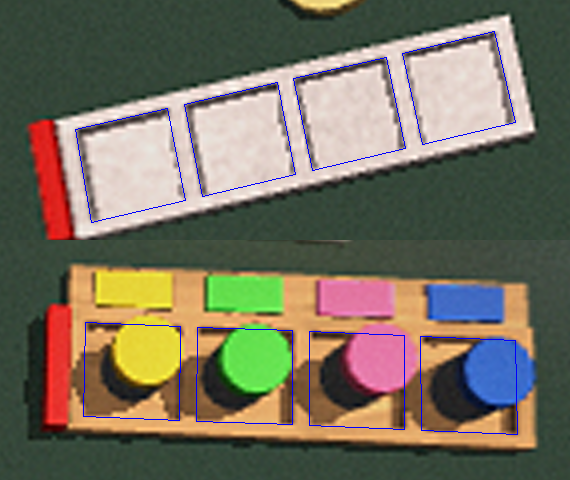

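The overlay matches both units. The label order from the rack's red end is yellow, green, pink, blue. So yellow goes to the -99 well, green to -33, pink to +33 and blue to +99. For the yellow pot, the candidates were the lid (316,188), the yellow label (313,172), the tape ring (178,155) and the phone end (44,104). I choose the lid, and the crop confirms it.

```bash
python3 - <<'E'
from h import *
print(go([582,-117,160]))
E
```

```text
[  71.2 -496.8  300. ]
```

>>> {"fn": "apply_moves", "kwargs": {
  "targets": "5 -35 21 -7 -1; 10 -70 42 -14 -1; 15 -105 63 -21 -1; 20 -140 84 -28 -1; 25 -175 105 -35 -1; 30 -210 126 -42 -1; 35 -245 147 -49 -1; 40 -280 168 -56 -1; 45 -315 189 -63 -1; 50 -350 210 -68.2 -1"
}}

```text
clock: 1.18
position: [480.1, -253.3, 181.5]
ee_rot: [0.707, 0.002, -0.707, 0.002]
contact_force: [0.4, -1.1, 0.4]
gripper_width: 85.4
```

```bash
python3 - <<'E'
from h import *
st();print(go([582,-117,130]))
E
```

```text
t 1.18 pos [ 480.1 -253.3  181.5] F [ 0.4 -1.1  0.4] w 85.4 j [-0.19  0.29 -0.27  0.   -1.01  0.19]
[[ 0.001  0.006 -1.   ]
 [-0.    -1.    -0.006]
 [-1.     0.    -0.001]]
[  51.5 -135.7 -102.7]
```

>>> {"fn": "apply_moves", "kwargs": {
  "targets": "12 -33 -25 0 -1; 24 -66 -50 0 -1; 36 -100 -75 0 -1; 50 -136 -103 0 -1; 52 -136 -103 0 -1; 52 -136 -103 0 -1"
}}

```text
clock: 1.68
position: [583.0, -116.6, 127.4]
ee_rot: [-0.706, -0.001, 0.708, -0.001]
contact_force: [0.7, -0.1, -0.3]
gripper_width: 85.4
```

```bash
python3 - <<'E'
from h import *
st();print(go([582,-117,28]))
for n in("top","side"):
    d=get_image(n); cv2.imwrite(f"pics/{n}1.png",d["img"][:,:,::-1])
E
```

```text
t 1.68 pos [ 583.  -116.6  127.4] F [ 0.7 -0.1 -0.3] w 85.4 j [ 0.07  0.43 -0.21 -0.   -0.94 -0.07]
[[-0.003  0.004 -1.   ]
 [ 0.    -1.    -0.004]
 [-1.    -0.     0.003]]
[99.4  0.4  0.7]
```

View pics/side1.png

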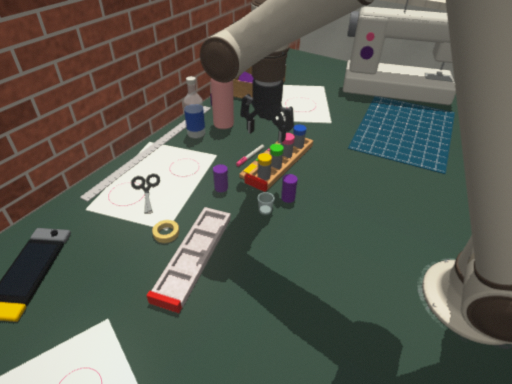

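The side view shows the open fingers at (247,118) and (285,125), above the yellow lid at (264,158). Descend and grip.

>>> {"fn": "apply_moves", "kwargs": {
  "targets": "25 0 1 0 -1; 50 0 1 0 -1; 75 0 1 0 -1; 92 0 1 0 -1; 98 0 1 0 -1; 98 0 1 0 1; 98 0 1 0 1; 98 0 1 0 1; 98 0 1 0 1; 98 0 1 0 1"
}}

```text
clock: 2.62
position: [582.3, -119.3, 33.2]
ee_rot: [0.708, 0.0, -0.706, 0.0]
contact_force: [-0.3, -1.2, 4.1]
gripper_width: 38.7
```

>>> {"fn": "apply_moves", "kwargs": {
  "targets": "0 0 0 0 1; 0 0 0 0 1; 0 0 0 0 1"
}}

```text
clock: 2.87
position: [582.3, -119.3, 33.2]
ee_rot: [0.708, 0.0, -0.706, 0.001]
contact_force: [-0.5, -1.2, 7.6]
gripper_width: 38.5
```

```bash
python3 - <<'E'
from h import *
st()
d=get_image("top");s=get_image("side")
a=cv2.resize(d["img"][120:240,260:430],None,fx=4,fy=4,interpolation=cv2.INTER_CUBIC); b=cv2.resize(s["img"][80:220,200:350],(514,480),interpolation=cv2.INTER_CUBIC)
cv2.imwrite("pics/g1.png",np.vstack([cv2.resize(a,(400,282)),cv2.resize(b,(340,317)) [:, :] if 0 else cv2.resize(b,(400,300))])[:,:,::-1])
E
```

```text
t 2.87 pos [ 582.3 -119.3   33.2] F [-0.5 -1.2  7.6] w 38.5 j [ 0.07  0.54 -0.3   0.   -0.73 -0.07]
[[ 0.003  0.001 -1.   ]
 [-0.001 -1.    -0.001]
 [-1.     0.001 -0.003]]
```

View pics/g1.png

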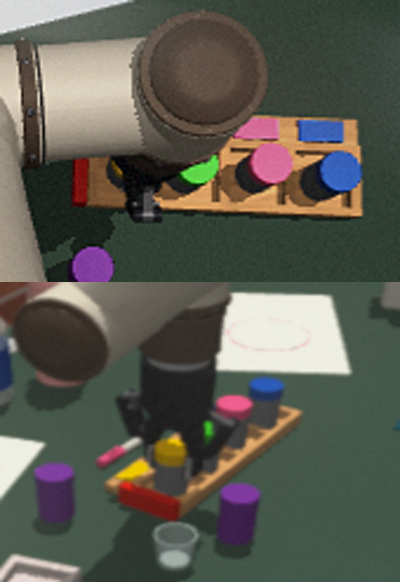

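The gripper holds yellow by the body, opening 38.5 mm. Lift it and check.

>>> {"fn": "apply_moves", "kwargs": {
  "targets": "-3 0 0 0 1; -10 0 0 0 1; -25 0 0 0 1; -50 0 0 0 1; -80 0 0 0 1; -100 0 0 0 1; -100 0 0 0 1; -100 0 0 0 1"
}}

```text
clock: 3.63
position: [581.5, -118.9, 132.7]
ee_rot: [0.708, 0.0, -0.706, -0.0]
contact_force: [0.3, -0.3, -0.7]
gripper_width: 38.4
```

```bash
python3 - <<'E'
from h import *
st();print(go([595.3,122.5,130]))
s=get_image("side")
cv2.imwrite("pics/g2.png",cv2.resize(s["img"][40:220,180:350],None,fx=3,fy=3,interpolation=cv2.INTER_CUBIC)[:,:,::-1])
E
```

```text
t 3.63 pos [ 581.5 -118.9  132.7] F [ 0.3 -0.3 -0.7] w 38.4 j [ 0.07  0.42 -0.21 -0.   -0.94 -0.07]
[[ 0.003  0.    -1.   ]
 [ 0.001 -1.    -0.   ]
 [-1.    -0.001 -0.003]]
[   3.  -241.4  -13.8]
```

View pics/g2.png

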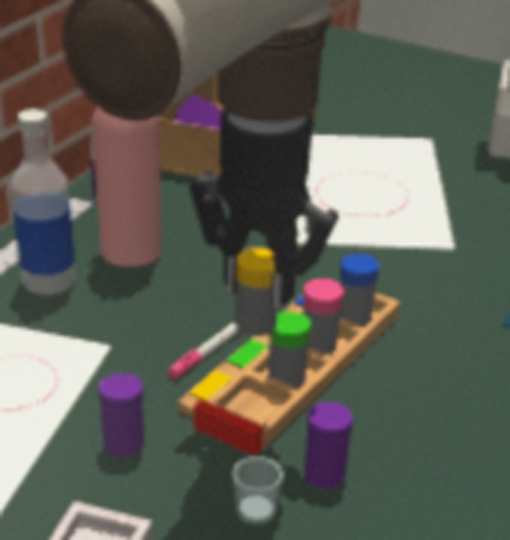

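Yellow is lifted upright, and its rack well is empty. Carry it to the caddy's far well.

>>> {"fn": "apply_moves", "kwargs": {
  "targets": "0 -10 -1 0 1; 0 -35 -2 0 1; 0 -70 -4 0 1; 0 -105 -6 0 1; 0 -140 -8 0 1; 0 -175 -10 0 1; 0 -208 -12 0 1; 0 -230 -13 0 1; 0 -240 -14 0 1; 0 -240 -14 0 1"
}}

```text
clock: 4.52
position: [594.4, 123.4, 129.7]
ee_rot: [-0.706, -0.001, 0.708, -0.002]
contact_force: [0.2, 0.1, -0.4]
gripper_width: 38.5
```

>>> {"fn": "apply_moves", "kwargs": {
  "targets": "0 0 0 0 1; 0 0 0 0 1; 0 0 0 0 1"
}}

```text
clock: 4.77
position: [594.8, 119.6, 130.9]
ee_rot: [-0.707, 0.001, 0.707, 0.0]
contact_force: [0.4, 0.4, -1.0]
gripper_width: 38.2
```

```bash
python3 - <<'E'
from h import *
st();print(go([595.3,122.5,33.2]))
s=get_image("side")
cv2.imwrite("pics/g3.png",cv2.resize(s["img"][100:320,120:320],None,fx=2.7,fy=2.7,interpolation=cv2.INTER_CUBIC)[:,:,::-1])
for c in comps(s,'yellow',40): print(c[0],c[1])
E
```

```text
t 4.77 pos [594.8 119.6 130.9] F [ 0.4  0.4 -1. ] w 38.2 j [ 0.46  0.44 -0.17 -0.   -0.96 -0.47]
[[-0.001 -0.001 -1.   ]
 [-0.    -1.     0.001]
 [-1.     0.     0.001]]
[97.7 -3.  -0.6]
[249.7 167.7] [243 163  14  10  75]
[205.8 175.6] [199 168  14  16 172]
[165.5 230.2] [153 221  25  18 182]
[ 10.9 310.8] [  0 302  26  20 422]
```

View pics/g3.png

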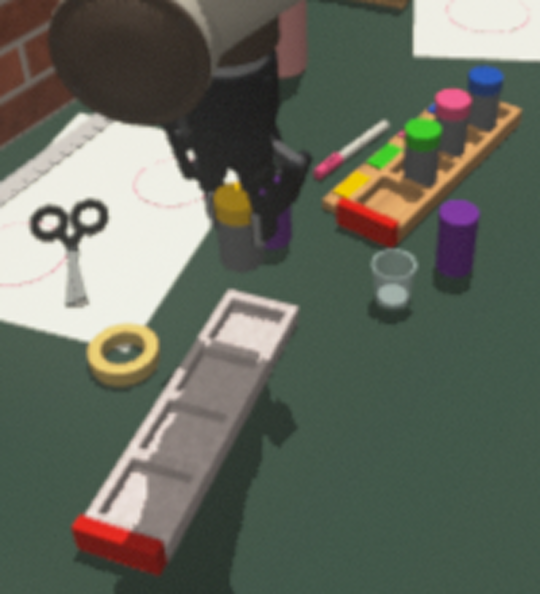

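The side view shows yellow hanging upright above the caddy's far well, with its lid at (206,176). Lower it, slowly at the end.

>>> {"fn": "apply_moves", "kwargs": {
  "targets": "20 -1 -0.5 0 1; 45 -1 -0.5 0 1; 68 -1 -0.5 0 1; 82 -1 -0.5 0 1; 88 -1 -0.5 0 1; 90 -1 -0.5 0 1; 92 -1 -0.5 0 1; 92 -1 -0.5 0 1; 92 -1 -0.5 0 1"
}}

```text
clock: 5.57
position: [596.3, 122.0, 40.5]
ee_rot: [0.708, 0.0, -0.706, -0.0]
contact_force: [0.1, -0.3, -0.4]
gripper_width: 38.3
```

>>> {"fn": "apply_moves", "kwargs": {
  "targets": "1 0 0 0 1; 2 0 0 0 1; 3 0 0 0 1; 3.5 0 0 0 1; 3.5 0 0 0 1"
}}

```text
clock: 5.98
position: [595.5, 121.9, 35.7]
ee_rot: [-0.707, -0.0, 0.707, -0.0]
contact_force: [-0.3, 0.4, -1.0]
gripper_width: 38.3
```

```bash
python3 - <<'E'
from h import *
st();print(go([595.3,122.5,33.2]))
E
```

```text
t 5.98 pos [595.5 121.9  35.7] F [-0.3  0.4 -1. ] w 38.3 j [ 0.47  0.55 -0.26 -0.   -0.75 -0.47]
[[-0.  0. -1.]
 [-0. -1. -0.]
 [-1.  0.  0.]]
[ 2.5 -0.6  0.2]
```

>>> {"fn": "apply_moves", "kwargs": {
  "targets": "0.5 0 0 0 1; 1 0 0 0 1; 1.5 0 0 0 1; 1.5 0 0 0 1"
}}

```text
clock: 6.32
position: [595.5, 121.8, 34.1]
ee_rot: [-0.707, -0.0, 0.707, -0.0]
contact_force: [-0.4, -0.3, -0.4]
gripper_width: 38.6
```

>>> {"fn": "apply_moves", "kwargs": {
  "targets": "0.5 0 0 0 1; 1 0 0 0 1; 1 0 0 0 1"
}}

```text
clock: 6.57
position: [595.6, 121.9, 33.3]
ee_rot: [-0.707, -0.0, 0.707, -0.0]
contact_force: [0.0, -0.6, -0.6]
gripper_width: 38.6
```

>>> {"fn": "apply_moves", "kwargs": {
  "targets": "0.5 0 0 0 1; 1 0 0 0 1; 1 0 0 0 1"
}}

```text
clock: 6.82
position: [595.7, 121.9, 33.2]
ee_rot: [0.707, 0.0, -0.707, 0.0]
contact_force: [-1.2, 0.1, 4.8]
gripper_width: 38.4
```

>>> {"fn": "apply_moves", "kwargs": {
  "targets": "0.5 0 0 0 1; 1 0 0 0 1; 1 0 0 0 1"
}}

```text
clock: 7.07
position: [595.8, 121.9, 33.2]
ee_rot: [0.707, 0.0, -0.707, 0.0]
contact_force: [-3.4, 0.0, 9.5]
gripper_width: 38.7
```

Contact force is 9.5 N and the height matches the grasp height, so yellow is on the well floor. Release and retreat.

>>> {"fn": "apply_moves", "kwargs": {
  "targets": "-1 0 0 0 1; -1 0 0 0 0.2; -1 0 0 0 -0.4; -1 0 0 0 -1; -1 0 0 0 -1; -1 0 0 0 -1; -1 0 0 0 -1; -20 0 0 0 -1; -50 0 0 0 -1; -90 0 0 0 -1"
}}

```text
clock: 7.9
position: [593.5, 121.1, 119.1]
ee_rot: [-0.705, 0.001, 0.71, -0.001]
contact_force: [0.2, -0.0, 0.1]
gripper_width: 85.4
```

>>> {"fn": "apply_moves", "kwargs": {
  "targets": "-10 0 0 0 -1; -10 0 0 0 -1; -10 0 0 0 -1"
}}

```text
clock: 8.15
position: [595.6, 122.0, 131.9]
ee_rot: [0.708, 0.0, -0.707, -0.0]
contact_force: [0.6, 0.1, -0.3]
gripper_width: 85.3
```

```bash
python3 - <<'E'
from h import *
st();print(go([577,-177,130]))
s=get_image("side")
cv2.imwrite("pics/g4.png",cv2.resize(s["img"][100:320,120:320],None,fx=2.7,fy=2.7,interpolation=cv2.INTER_CUBIC)[:,:,::-1])
E
```

```text
t 8.15 pos [595.6 122.  131.9] F [ 0.6  0.1 -0.3] w 85.3 j [ 0.47  0.44 -0.17 -0.   -0.96 -0.47]
[[ 0.001 -0.    -1.   ]
 [ 0.001 -1.     0.   ]
 [-1.    -0.001 -0.001]]
[  1.5 299.   18.6]
```

View pics/g4.png

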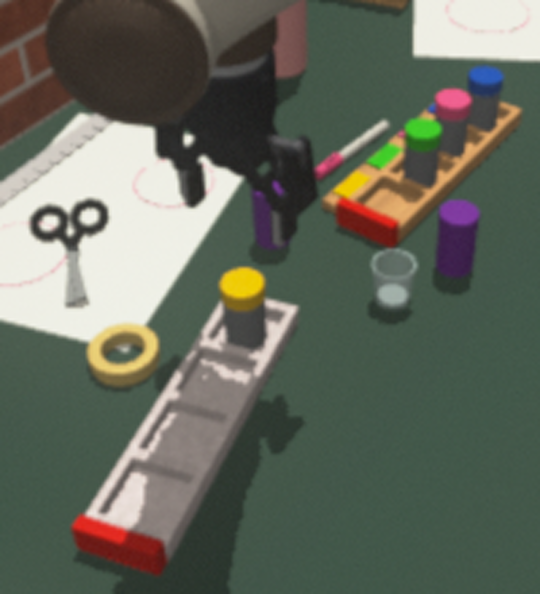

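Yellow stands upright in the far well, lid at (210,207) in the full picture. Now green.

>>> {"fn": "apply_moves", "kwargs": {
  "targets": "0 15 1 0 -1; 0 50 3 0 -1; 0 90 6 0 -1; 0 130 8 0 -1; 0 170 11 0 -1; 0 210 13 0 -1; 0 245 15 0 -1; 0 280 18 0 -1; 0 298 18.5 0 -1; 0 298.5 18.5 0 -1"
}}

```text
clock: 9.03
position: [575.2, -180.6, 129.2]
ee_rot: [-0.706, 0.002, 0.709, 0.002]
contact_force: [-0.5, -0.0, -0.1]
gripper_width: 85.4
```

>>> {"fn": "apply_moves", "kwargs": {
  "targets": "0 0 0 0 -1; 0 0 0 0 -1; 0 0 0 0 -1"
}}

```text
clock: 9.28
position: [576.9, -175.8, 130.6]
ee_rot: [-0.707, -0.001, 0.708, -0.0]
contact_force: [-0.6, -0.2, 0.5]
gripper_width: 85.1
```

```bash
python3 - <<'E'
from h import *
st();print(go([577,-177,33]))
E
```

```text
t 9.28 pos [ 576.9 -175.8  130.6] F [-0.6 -0.2  0.5] w 85.1 j [-0.03  0.44 -0.18 -0.   -0.95  0.03]
[[-0.001  0.001 -1.   ]
 [ 0.    -1.    -0.001]
 [-1.    -0.     0.001]]
[97.6  1.2 -0.3]
```

>>> {"fn": "apply_moves", "kwargs": {
  "targets": "25 0.5 0 0 -1; 50 0.5 0 0 -1; 75 0.5 0 0 -1; 92 0.5 0 0 -1; 97 0.5 0 0 -1; 97 0.5 0 0 -1; 97 0.5 0 0 1; 97 0.5 0 0 1; 97 0.5 0 0 1; 97 0.5 0 0 1"
}}

```text
clock: 10.12
position: [577.8, -177.1, 35.6]
ee_rot: [0.708, 0.0, -0.706, 0.0]
contact_force: [-3.9, 2.5, 16.8]
gripper_width: 39.0
```

>>> {"fn": "apply_moves", "kwargs": {
  "targets": "0 0 0 0 1; 0 0 0 0 1; 0 0 0 0 1; 0 0 0 0 1"
}}

```text
clock: 10.45
position: [577.9, -177.2, 35.8]
ee_rot: [0.708, 0.0, -0.706, 0.0]
contact_force: [-0.2, 0.2, 6.6]
gripper_width: 38.7
```

>>> {"fn": "apply_moves", "kwargs": {
  "targets": "-3 0 0 0 1; -10 0 0 0 1; -25 0 0 0 1; -50 0 0 0 1; -80 0 0 0 1; -100 0 0 0 1; -100 0 0 0 1; -100 0 0 0 1; -100 0 0 0 1"
}}

```text
clock: 11.2
position: [576.2, -176.9, 133.5]
ee_rot: [-0.706, -0.0, 0.708, 0.0]
contact_force: [-0.2, 0.1, -0.9]
gripper_width: 38.5
```

```bash
python3 - <<'E'
from h import *
st();print(go([580.5,186.8,130]))
s=get_image("side")
cv2.imwrite("pics/g5.png",cv2.resize(s["img"][40:220,180:350],None,fx=3,fy=3,interpolation=cv2.INTER_CUBIC)[:,:,::-1])
E
```

```text
t 11.2 pos [ 576.2 -176.9  133.5] F [-0.2  0.1 -0.9] w 38.5 j [-0.03  0.43 -0.18 -0.   -0.96  0.03]
[[-0.002 -0.    -1.   ]
 [ 0.001 -1.     0.   ]
 [-1.    -0.001  0.002]]
[   3.8 -363.7   -4.2]
```

View pics/g5.png

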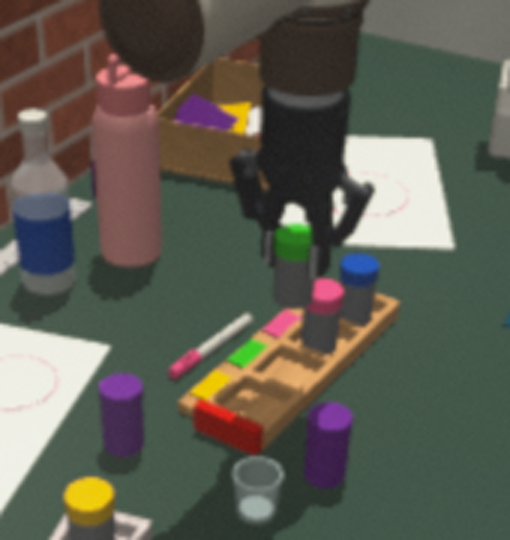

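Green is held upright and only its well has been newly emptied. Carry it over.

>>> {"fn": "apply_moves", "kwargs": {
  "targets": "0 -10 0 0 1; 0 -35 -1 0 1; 0 -72 -1 0 1; 0 -110 -2 0 1; 0 -148 -2 0 1; 0 -186 -3 0 1; 0 -224 -3 0 1; 0 -262 -4 0 1; 0 -300 -4 0 1; 0 -330 -4 0 1"
}}

```text
clock: 12.08
position: [580.0, 156.0, 133.1]
ee_rot: [-0.706, -0.0, 0.708, -0.001]
contact_force: [0.4, -0.8, -0.8]
gripper_width: 38.6
```

>>> {"fn": "apply_moves", "kwargs": {
  "targets": "0 -22 0 0 1; 0 -31 0 0 1; 0 -33.5 0 0 1; 0 -33.5 0 0 1; 0 -33.5 0 0 1; 0 -33.5 0 0 1; 0 -33.5 0 0 1"
}}

```text
clock: 12.67
position: [581.0, 185.1, 134.3]
ee_rot: [-0.707, 0.001, 0.707, 0.0]
contact_force: [-0.0, -0.2, -1.0]
gripper_width: 38.7
```

```bash
python3 - <<'E'
from h import *
st();print(go([580.5,186.8,35.8]))
E
```

```text
t 12.67 pos [581.  185.1 134.3] F [-0.  -0.2 -1. ] w 38.7 j [ 0.57  0.44 -0.16 -0.   -0.97 -0.57]
[[-0.    -0.001 -1.   ]
 [-0.    -1.     0.001]
 [-1.     0.     0.   ]]
[98.5 -1.7  0.5]
```

>>> {"fn": "apply_moves", "kwargs": {
  "targets": "20 -1.5 0.5 0 1; 45 -1.5 0.5 0 1; 68 -1.5 0.5 0 1; 84 -1.5 0.5 0 1; 91 -1.5 0.5 0 1; 94 -1.5 0.5 0 1; 94 -1.5 0.5 0 1; 94 -1.5 0.5 0 1; 94 -1.5 0.5 0 1"
}}

```text
clock: 13.42
position: [581.5, 188.2, 41.7]
ee_rot: [0.708, 0.001, -0.706, -0.0]
contact_force: [0.1, -0.5, -0.6]
gripper_width: 38.2
```

>>> {"fn": "apply_moves", "kwargs": {
  "targets": "0.5 0 0 0 1; 1 0 0 0 1; 1.5 0 0 0 1; 2 0 0 0 1; 2 0 0 0 1"
}}

```text
clock: 13.83
position: [580.5, 187.9, 38.3]
ee_rot: [-0.707, -0.0, 0.707, -0.0]
contact_force: [-0.7, -1.0, -1.0]
gripper_width: 38.6
```

>>> {"fn": "apply_moves", "kwargs": {
  "targets": "0.5 0 0 0 1; 1 0 0 0 1; 1 0 0 0 1"
}}

```text
clock: 14.08
position: [580.4, 187.8, 37.1]
ee_rot: [-0.707, -0.0, 0.707, -0.0]
contact_force: [0.2, -0.7, -1.2]
gripper_width: 38.7
```

>>> {"fn": "apply_moves", "kwargs": {
  "targets": "0.5 0 0 0 1; 1 0 0 0 1; 1 0 0 0 1"
}}

```text
clock: 14.33
position: [580.5, 187.8, 36.2]
ee_rot: [-0.707, -0.0, 0.707, -0.0]
contact_force: [0.1, -0.0, -1.1]
gripper_width: 38.7
```

>>> {"fn": "apply_moves", "kwargs": {
  "targets": "0.5 0 0 0 1; 1 0 0 0 1; 1 0 0 0 1"
}}

```text
clock: 14.58
position: [580.6, 187.9, 35.9]
ee_rot: [0.707, 0.0, -0.707, 0.0]
contact_force: [-0.7, -0.8, 3.4]
gripper_width: 38.5
```

Contact is at the expected height of 35.9 mm. Release green.

>>> {"fn": "apply_moves", "kwargs": {
  "targets": "0.3 0 0 0 1; 0.3 0 0 0 0.2; 0 0 0 0 -0.4; 0 0 0 0 -1; 0 0 0 0 -1; 0 0 0 0 -1; 0 0 0 0 -1; -20 0 0 0 -1; -50 0 0 0 -1; -90 0 0 0 -1"
}}

```text
clock: 15.42
position: [578.6, 186.9, 123.2]
ee_rot: [-0.705, 0.001, 0.709, -0.001]
contact_force: [0.7, 0.5, -0.8]
gripper_width: 85.6
```

>>> {"fn": "apply_moves", "kwargs": {
  "targets": "-10 15 0 0 -1; -10 50 0 0 -1; -10 90 1 0 -1; -10 130 1 0 -1; -10 170 2 0 -1; -10 210 2 0 -1; -10 250 3 0 -1; -10 290 3 0 -1; -10 330 4 0 -1; -10 370 4 0 -1"
}}

```text
clock: 16.25
position: [576.2, -184.1, 135.4]
ee_rot: [0.707, 0.0, -0.707, 0.0]
contact_force: [0.5, -1.1, -1.1]
gripper_width: 85.7
```

>>> {"fn": "apply_moves", "kwargs": {
  "targets": "0 35 0 0 -1; 0 58 0 0 -1; 0 62 0 0 -1; 0 62 0 0 -1; 0 62 0 0 -1; 0 62 0 0 -1; 0 62 0 0 -1"
}}

```text
clock: 16.83
position: [576.9, -242.8, 135.5]
ee_rot: [0.707, 0.001, -0.707, 0.001]
contact_force: [0.2, 0.3, 0.6]
gripper_width: 85.2
```

```bash
python3 - <<'E'
from h import *
st();print(go([576,-245.3,33]))
s=get_image("side")
cv2.imwrite("pics/s6.png",s["img"][:,:,::-1])
E
```

```text
t 16.83 pos [ 576.9 -242.8  135.5] F [0.2 0.3 0.6] w 85.2 j [-0.14  0.46 -0.12 -0.   -0.99  0.14]
[[ 0.     0.002 -1.   ]
 [ 0.    -1.    -0.002]
 [-1.    -0.    -0.   ]]
[102.5   2.5   0.9]
```

View pics/s6.png

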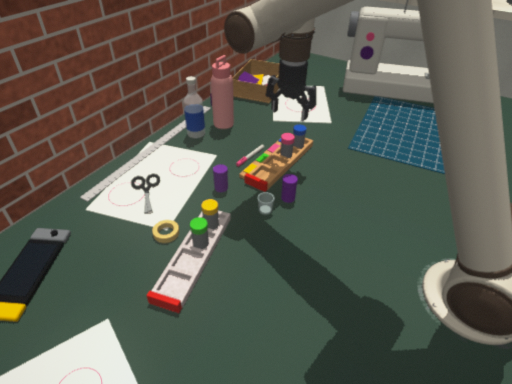

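Yellow (210,207) and green (199,228) stand upright in the two far wells. The gripper is above pink (287,140). Grip pink.

>>> {"fn": "apply_moves", "kwargs": {
  "targets": "25 1.5 1 0 -1; 50 1.5 1 0 -1; 75 1.5 1 0 -1; 94 1.5 1 0 -1; 101 1.5 1 0 -1; 101 1.5 1 0 -1; 101 1.5 1 0 1; 101 1.5 1 0 1; 101 1.5 1 0 1; 101 1.5 1 0 1"
}}

```text
clock: 17.72
position: [576.6, -245.8, 35.8]
ee_rot: [0.708, -0.0, -0.706, 0.0]
contact_force: [0.8, 3.0, 14.1]
gripper_width: 38.8
```

>>> {"fn": "apply_moves", "kwargs": {
  "targets": "0 0 0 0 1; 0 0 0 0 1; 0 0 0 0 1; 0 0 0 0 1"
}}

```text
clock: 18.05
position: [576.7, -245.9, 35.9]
ee_rot: [0.708, 0.0, -0.706, 0.001]
contact_force: [-0.8, 1.3, 6.5]
gripper_width: 38.5
```

>>> {"fn": "apply_moves", "kwargs": {
  "targets": "-3 0 0 0 1; -10 0 0 0 1; -25 0 0 0 1; -50 0 0 0 1; -80 0 0 0 1; -100 0 0 0 1; -100 0 0 0 1; -100 0 0 0 1; -100 0 0 0 1"
}}

```text
clock: 18.8
position: [574.7, -245.3, 133.4]
ee_rot: [-0.706, -0.0, 0.708, 0.001]
contact_force: [-0.4, 0.3, -0.4]
gripper_width: 38.6
```

```bash
python3 - <<'E'
from h import *
st();print(go([565.7,251.2,130]))
s=get_image("side")
cv2.imwrite("pics/g7.png",cv2.resize(s["img"][40:220,180:350],None,fx=3,fy=3,interpolation=cv2.INTER_CUBIC)[:,:,::-1])
E
```

```text
t 18.8 pos [ 574.7 -245.3  133.4] F [-0.4  0.3 -0.4] w 38.6 j [-0.15  0.47 -0.12 -0.   -0.98  0.15]
[[-0.002 -0.    -1.   ]
 [ 0.001 -1.     0.   ]
 [-1.    -0.001  0.002]]
[   3.9 -496.5    9.2]
```

View pics/g7.png

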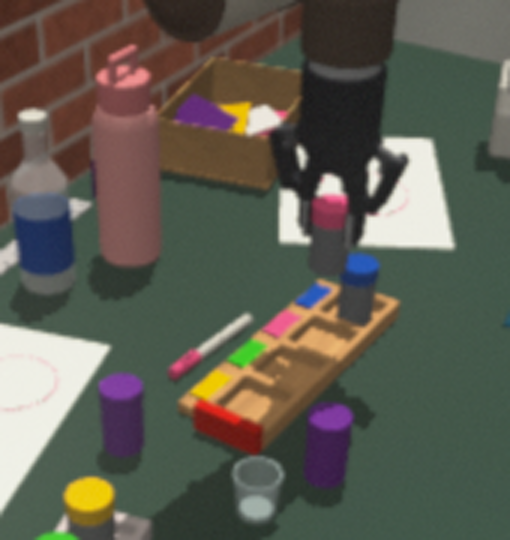

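Pink is held upright. Carry it.

>>> {"fn": "apply_moves", "kwargs": {
  "targets": "0 -10 0 0 1; 0 -35 1 0 1; 0 -72 2 0 1; 0 -110 3 0 1; 0 -148 4 0 1; 0 -186 5 0 1; 0 -224 6 0 1; 0 -262 7 0 1; 0 -300 8 0 1; 0 -338 8 0 1"
}}

```text
clock: 19.68
position: [566.1, 94.5, 133.3]
ee_rot: [-0.706, 0.0, 0.708, -0.001]
contact_force: [1.6, 0.5, -0.1]
gripper_width: 38.2
```

>>> {"fn": "apply_moves", "kwargs": {
  "targets": "0 -38 1 0 1; 0 -76 1 0 1; 0 -112 1 0 1; 0 -140 1 0 1; 0 -154 1 0 1; 0 -158 1 0 1; 0 -158 1 0 1; 0 -158 1 0 1; 0 -158 1 0 1; 0 -158 1 0 1"
}}

```text
clock: 20.52
position: [566.5, 248.9, 134.3]
ee_rot: [-0.707, 0.001, 0.707, 0.0]
contact_force: [0.2, 0.1, -0.2]
gripper_width: 38.6
```

```bash
python3 - <<'E'
from h import *
st();print(go([565.7,251.2,35.9]))
E
```

```text
t 20.52 pos [566.5 248.9 134.3] F [ 0.2  0.1 -0.2] w 38.6 j [ 0.68  0.46 -0.14 -0.   -0.98 -0.68]
[[-0.    -0.002 -1.   ]
 [-0.    -1.     0.002]
 [-1.     0.     0.   ]]
[98.4 -2.4  0.8]
```

>>> {"fn": "apply_moves", "kwargs": {
  "targets": "20 -2 1 0 1; 45 -2 1 0 1; 68 -2 1 0 1; 84 -2 1 0 1; 91 -2 1 0 1; 94 -2 1 0 1; 95 -2 1 0 1; 95 -2 1 0 1; 95 -2 1 0 1"
}}

```text
clock: 21.27
position: [566.4, 252.7, 40.7]
ee_rot: [0.708, 0.001, -0.706, -0.0]
contact_force: [0.2, -0.0, -1.3]
gripper_width: 38.7
```

>>> {"fn": "apply_moves", "kwargs": {
  "targets": "0.5 0 0 0 1; 1 0 0 0 1; 1.5 0 0 0 1; 2 0 0 0 1; 2 0 0 0 1; 2 0 0 0 1"
}}

```text
clock: 21.77
position: [565.5, 252.4, 37.3]
ee_rot: [-0.707, -0.0, 0.707, -0.0]
contact_force: [-0.5, 0.1, -0.8]
gripper_width: 38.7
```

>>> {"fn": "apply_moves", "kwargs": {
  "targets": "0.5 0 0 0 1; 1 0 0 0 1; 1 0 0 0 1"
}}

```text
clock: 22.02
position: [565.4, 252.3, 36.1]
ee_rot: [-0.707, -0.0, 0.707, -0.0]
contact_force: [-0.4, 0.7, -1.1]
gripper_width: 38.4
```

>>> {"fn": "apply_moves", "kwargs": {
  "targets": "0.5 0 0 0 1; 0.7 0 0 0 1; 0.7 0 0 0 1"
}}

```text
clock: 22.27
position: [565.5, 252.4, 36.0]
ee_rot: [0.707, 0.0, -0.707, 0.0]
contact_force: [-0.7, 0.1, 2.2]
gripper_width: 38.3
```

Contact. Release pink and move to blue.

>>> {"fn": "apply_moves", "kwargs": {
  "targets": "0.3 0 0 0 1; 0.3 0 0 0 0.2; 0 0 0 0 -0.4; 0 0 0 0 -1; 0 0 0 0 -1; 0 0 0 0 -1; 0 0 0 0 -1; -20 0 0 0 -1; -50 0 0 0 -1; -90 0 0 0 -1"
}}

```text
clock: 23.1
position: [563.7, 251.2, 123.4]
ee_rot: [-0.705, 0.002, 0.709, -0.001]
contact_force: [1.5, 0.7, -0.5]
gripper_width: 85.3
```

>>> {"fn": "apply_moves", "kwargs": {
  "targets": "-10 15 0 0 -1; -10 50 0 0 -1; -10 90 -1 0 -1; -10 130 -1 0 -1; -10 170 -2 0 -1; -10 210 -2 0 -1; -10 250 -2 0 -1; -10 290 -3 0 -1; -10 330 -3 0 -1; -10 370 -3 0 -1"
}}

```text
clock: 23.93
position: [568.4, -119.6, 135.8]
ee_rot: [0.707, 0.0, -0.707, 0.0]
contact_force: [-0.1, 0.3, 0.7]
gripper_width: 85.4
```

>>> {"fn": "apply_moves", "kwargs": {
  "targets": "0 40 0 0 -1; 0 80 0 0 -1; 0 120 0 0 -1; 0 160 0 0 -1; 0 185 0 0 -1; 0 193 0 0 -1; 0 193 0 0 -1; 0 193 0 0 -1; 0 193 0 0 -1; 0 193 0 0 -1"
}}

```text
clock: 24.77
position: [569.0, -309.1, 135.8]
ee_rot: [0.707, 0.001, -0.707, 0.001]
contact_force: [-0.1, 0.8, 0.4]
gripper_width: 85.6
```

```bash
python3 - <<'E'
from h import *
st();print(go([568.5,-312,33]))
s=get_image("side")
cv2.imwrite("pics/s8.png",s["img"][:,:,::-1])
E
```

```text
t 24.77 pos [ 569.  -309.1  135.8] F [-0.1  0.8  0.4] w 85.6 j [-0.25  0.5  -0.06 -0.   -1.01  0.25]
[[ 0.     0.002 -1.   ]
 [ 0.    -1.    -0.002]
 [-1.    -0.    -0.   ]]
[102.8   2.9   0.5]
```

View pics/s8.png

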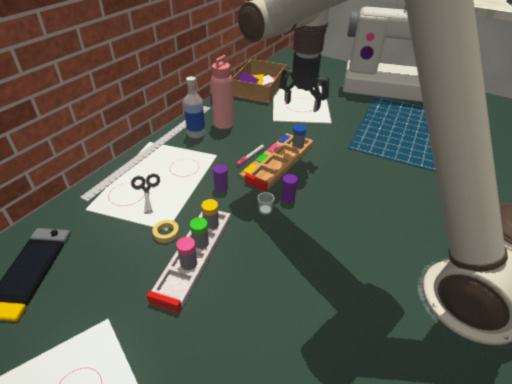

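Yellow, green and pink (187,246) all stand upright in their wells. Blue (299,131) is left in the rack.

>>> {"fn": "apply_moves", "kwargs": {
  "targets": "25 2 0.5 0 -1; 50 2 0.5 0 -1; 75 2 0.5 0 -1; 94 2 0.5 0 -1; 101 2 0.5 0 -1; 101 2 0.5 0 -1; 101 2 0.5 0 1; 101 2 0.5 0 1; 101 2 0.5 0 1; 101 2 0.5 0 1"
}}

```text
clock: 25.65
position: [568.9, -312.8, 36.1]
ee_rot: [0.708, -0.0, -0.706, 0.0]
contact_force: [-3.3, 2.3, 17.6]
gripper_width: 38.9
```

>>> {"fn": "apply_moves", "kwargs": {
  "targets": "0 0 0 0 1; 0 0 0 0 1; 0 0 0 0 1; 0 0 0 0 1"
}}

```text
clock: 25.98
position: [569.0, -313.0, 36.3]
ee_rot: [0.708, -0.0, -0.706, 0.001]
contact_force: [-1.4, 1.3, 6.0]
gripper_width: 38.7
```

>>> {"fn": "apply_moves", "kwargs": {
  "targets": "-3 0 0 0 1; -10 0 0 0 1; -25 0 0 0 1; -50 0 0 0 1; -80 0 0 0 1; -100 0 0 0 1; -100 0 0 0 1; -100 0 0 0 1; -100 0 0 0 1"
}}

```text
clock: 26.73
position: [567.3, -312.2, 133.6]
ee_rot: [-0.706, -0.0, 0.708, 0.001]
contact_force: [0.6, -0.1, -1.0]
gripper_width: 38.7
```

```bash
python3 - <<'E'
from h import *
st();print(go([550.9,315.5,130]))
s=get_image("side")
cv2.imwrite("pics/g9.png",cv2.resize(s["img"][40:220,180:350],None,fx=3,fy=3,interpolation=cv2.INTER_CUBIC)[:,:,::-1])
E
```

```text
t 26.73 pos [ 567.3 -312.2  133.6] F [ 0.6 -0.1 -1. ] w 38.7 j [-0.25  0.5  -0.06 -0.   -1.01  0.25]
[[-0.002 -0.    -1.   ]
 [ 0.001 -1.     0.   ]
 [-1.    -0.001  0.002]]
[   4.5 -627.7   16.5]
```

View pics/g9.png

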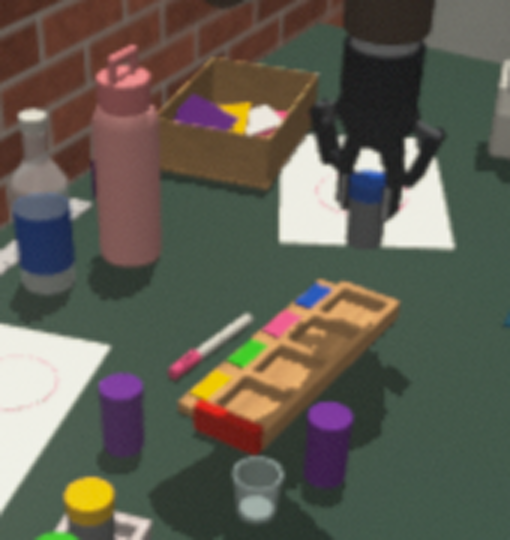

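Blue is held upright and the rack is empty. Carry it.

>>> {"fn": "apply_moves", "kwargs": {
  "targets": "0 -10 0 0 1; 0 -35 1 0 1; 0 -72 2 0 1; 0 -110 3 0 1; 0 -148 4 0 1; 0 -186 5 0 1; 0 -224 6 0 1; 0 -262 7 0 1; 0 -300 8 0 1; 0 -338 9 0 1"
}}

```text
clock: 27.62
position: [557.8, 27.6, 133.6]
ee_rot: [-0.706, -0.0, 0.708, -0.0]
contact_force: [1.8, 1.3, -0.5]
gripper_width: 38.5
```

>>> {"fn": "apply_moves", "kwargs": {
  "targets": "0 -38 1 0 1; 0 -76 2 0 1; 0 -114 3 0 1; 0 -152 4 0 1; 0 -190 5 0 1; 0 -228 6 0 1; 0 -260 7 0 1; 0 -280 7.5 0 1; 0 -289 7.5 0 1; 0 -289 7.5 0 1"
}}

```text
clock: 28.45
position: [550.7, 315.9, 133.5]
ee_rot: [-0.707, -0.001, 0.708, -0.001]
contact_force: [0.1, -0.8, -0.7]
gripper_width: 38.3
```

>>> {"fn": "apply_moves", "kwargs": {
  "targets": "0 0 0 0 1; 0 0 0 0 1; 0 0 0 0 1"
}}

```text
clock: 28.7
position: [551.5, 312.7, 134.6]
ee_rot: [-0.707, 0.001, 0.707, 0.0]
contact_force: [0.2, 0.3, -1.0]
gripper_width: 38.4
```

```bash
python3 - <<'E'
from h import *
st();print(go([550.9,315.5,36.2]))
E
```

```text
t 28.7 pos [551.5 312.7 134.6] F [ 0.2  0.3 -1. ] w 38.4 j [ 0.77  0.48 -0.1  -0.   -1.   -0.77]
[[-0.001 -0.002 -1.   ]
 [-0.    -1.     0.002]
 [-1.     0.     0.001]]
[98.4 -2.8  0.6]
```

>>> {"fn": "apply_moves", "kwargs": {
  "targets": "20 -2 0.5 0 1; 45 -2 0.5 0 1; 68 -2 0.5 0 1; 84 -2 0.5 0 1; 91 -2 0.5 0 1; 94 -2 0.5 0 1; 95 -2 0.5 0 1; 95 -2 0.5 0 1; 95 -2 0.5 0 1"
}}

```text
clock: 29.45
position: [551.8, 316.8, 41.0]
ee_rot: [0.708, 0.001, -0.706, -0.0]
contact_force: [-0.2, -0.2, -0.8]
gripper_width: 38.4
```

>>> {"fn": "apply_moves", "kwargs": {
  "targets": "0.5 0 0 0 1; 1 0 0 0 1; 1.5 0 0 0 1; 2 0 0 0 1; 2 0 0 0 1; 2 0 0 0 1"
}}

```text
clock: 29.95
position: [551.0, 316.4, 37.6]
ee_rot: [-0.707, -0.0, 0.707, -0.0]
contact_force: [0.4, 0.4, -0.3]
gripper_width: 38.9
```

>>> {"fn": "apply_moves", "kwargs": {
  "targets": "0.5 0 0 0 1; 1 0 0 0 1; 1 0 0 0 1"
}}

```text
clock: 30.2
position: [551.0, 316.4, 36.5]
ee_rot: [-0.707, -0.0, 0.707, -0.0]
contact_force: [-0.1, -0.3, -0.7]
gripper_width: 38.4
```

>>> {"fn": "apply_moves", "kwargs": {
  "targets": "0.5 0 0 0 1; 0.7 0 0 0 1; 0.7 0 0 0 1"
}}

```text
clock: 30.45
position: [551.0, 316.4, 36.4]
ee_rot: [0.707, 0.0, -0.707, 0.0]
contact_force: [-1.8, -0.8, 2.5]
gripper_width: 38.7
```

Contact. Release blue, retreat, and look from clear of the caddy.

>>> {"fn": "apply_moves", "kwargs": {
  "targets": "0.3 0 0 0 1; 0.3 0 0 0 0.2; 0 0 0 0 -0.4; 0 0 0 0 -1; 0 0 0 0 -1; 0 0 0 0 -1; 0 0 0 0 -1; -20 0 0 0 -1; -50 0 0 0 -1; -90 0 0 0 -1"
}}

```text
clock: 31.28
position: [549.3, 315.0, 123.6]
ee_rot: [-0.705, 0.002, 0.709, -0.002]
contact_force: [0.8, 1.0, 0.4]
gripper_width: 85.7
```

>>> {"fn": "apply_moves", "kwargs": {
  "targets": "-25 15 0 0 -1; -50 50 0 0 -1; -60 90 5 0 -1; -60 130 10 0 -1; -60 170 15 0 -1; -60 210 20 0 -1; -60 250 25 0 -1; -60 290 30 0 -1; -60 330 35 0 -1; -60 370 40 0 -1"
}}

```text
clock: 32.12
position: [510.5, -55.4, 186.1]
ee_rot: [0.707, 0.0, -0.707, 0.0]
contact_force: [1.0, -0.1, -0.7]
gripper_width: 85.2
```

>>> {"fn": "apply_moves", "kwargs": {
  "targets": "0 30 20 0 -1; 0 60 40 0 -1; 0 90 60 0 -1; 0 110 70 0 -1; 0 120 70 0 -1; 0 120 70 0 -1; 0 120 70 0 -1; 0 120 70 0 -1"
}}

```text
clock: 32.78
position: [441.8, -173.1, 185.9]
ee_rot: [0.707, 0.0, -0.707, 0.0]
contact_force: [1.0, 0.4, -0.8]
gripper_width: 85.2
```

```bash
python3 - <<'E'
from h import *
st()
d=get_image("top");s=get_image("side")
u=np.array([-.2245,.9745]);x=np.array([.9745,.2245]);c=np.array([573.1,219.0])
for col in('yellow','green','pink','blue'):
    for a,b,m in comps(d,col,60,90,60):
        if 95<a[0]<245 and 165<a[1]<240:
            Q=onz(d,a,74)[:2]-c; print(col,a,"well coords",(Q@x).round(1),(Q@u).round(1))
a=cv2.resize(d["img"][145:245,90:260],(680,400),interpolation=cv2.INTER_CUBIC); cv2.imwrite("pics/f1.png",a[:,:,::-1]); cv2.imwrite("pics/f2.png",s["img"][:,:,::-1])
E
```

```text
t 32.78 pos [ 441.8 -173.1  185.9] F [ 1.   0.4 -0.8] w 85.2 j [-0.03  0.17 -0.42 -0.   -0.98  0.03]
[[ 0.     0.001 -1.   ]
 [ 0.    -1.    -0.001]
 [-1.    -0.    -0.   ]]
yellow [208.2 182. ] well coords 0.4 -97.2
green [179.4 189.3] well coords -0.9 -31.2
pink [151.8 196. ] well coords -1.4 31.7
blue [121.6 202.9] well coords -1.0 100.2
```

View pics/f1.png

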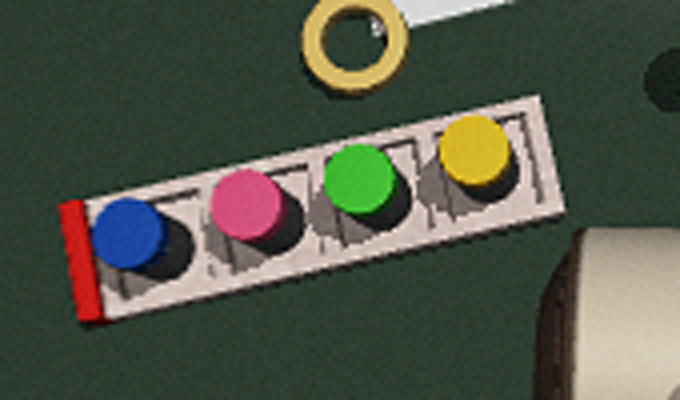

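View pics/f2.png

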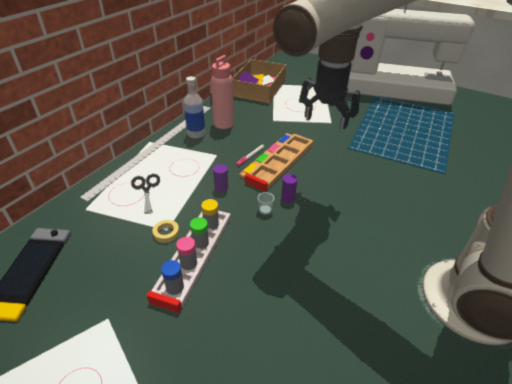

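All four pots are upright and within about 2 mm of their well centres. From the red block the order is blue, pink, green, yellow. The look-alikes have not moved and the arm is clear. Hand in.

```bash
python3 - <<'E'
from h import *
print(job.job_done())
E
```

```text
the job is handed in; nothing more can be done
None
```

The four pots are in the caddy in reverse order: counting from the caddy's red block, blue, pink, green, yellow. I set each one down slowly until light floor contact (2 to 10 N), then released it. I handed the job in at about 33 s of the 91 s allowed.

In the last top and side pictures all four pots stand upright. Measured positions are within about 2 mm of the well centres. The rack is empty, the purple look-alikes and the glass cup were not touched, and the gripper is open and clear. The highest force I read was about 18 N, while closing on a pot. No check failed.

The only disagreement was in the position readings taken right after a move, which were off by 2 to 4 mm until the arm settled. I allowed for that by letting it settle before later readings.

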